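# Load the filter disc cassette

## Robot

A 6-joint arm with a two-finger parallel gripper is mounted at the origin on a cart in front of the work surface, level with it; the furniture and walls round the work are solid. World frame = base frame: x ahead of the robot, y to its left, z up, the work surface at z = 0. Lengths are in m, angles in rad, forces in N, time in s.
With the tool pointing down it reaches from about 0.25 to 0.725 m from the base axis. Payload 4 kg.
Tool frame: the origin (TCP) lies at the very end of the fingers, on their centre line; the grasp point (between the pads) lies 19 mm behind it (env.pinch_z is the distance from the TCP to the grasp point, in m); z points along the fingers, y is the line along which they close (so a half turn about z gives the same grasp; the last joint's range is limited). The gripper opens to 85 mm and grips with 20 to 120 N. Pads are 22 mm wide; open, the fingers measure 114 mm over their backs; the gripper's body (76 mm by 85 mm) begins 54 mm behind the grasp point. The pads swing forward as they close: fully open they stand 13 mm farther back than shut.
Start: joints at [-1.116, 0.241, 0.005, 1.335, 0, 1.571], TCP at [0.22, -0.449, 0.194] pointing down, gripper open.
Joint ranges: [-2.72, 2.72], [-1.05, 1.87], [-1.09, 1.28], [-1.99, 2.15], [-1.42, 1.44], [-3.14, 3.14]. Speed limits (rad/s): [2.79, 2.79, 3.14, 3.14, 3.14, 3.14].

## Interface

Orientations are given as a rotation vector (axis times angle).
In Python, from station import env gives the robot as it stands.
- The arm moves only by the tool move_arm, never from a script. Its argument "deltas" is text: rows parted by semicolons, each of 7 numbers parted by spaces: the gripper command: -1 is shut, 1 is fully open, values between are in proportion, then the shift along the tool's x, y, z in m, then the turn, a rotation vector about the tool's x, y, z in rad. In form: gripper dx dy dz wx wy wz; .... A call has 1 to 20 rows; each row is the pose to reach, as a shift and turn from the pose commanded when the call began, along the tool's axes at that moment; what a row does not reach only later rows make up. A row lasts 1/10 s, in which the tool goes at most 50 mm and 8.59 degrees, less where a joint would pass 70% of its speed; a pose out of reach is approached as far as the arm can. A call with a gripper value outside its range is refused whole. The fingers move at their own pace and stop on an object; the grip force is fixed at half the most. Time passes only in rows, so rows that repeat a pose let the fingers close. It gives the time, the measured TCP pose, the force, the opening and the grip force at its end, in the units of the state.
- env.sense(): the state, without advancing time (a new reading comes with each control period).
- env.get_image(name): name is "scene" or "top" or "wrist"; returns the picture (384x512x3 uint8, red, green, blue); there is no depth.
- env.camera_info(name): a dict with "fx", "fy", "cx", "cy" (pixels), "k1" (the pictures are not rectified: a ray, as slopes to the right and down, at radius r is drawn at 1 + k1 r^2 times it, then the intrinsics apply), "position" and "orientation" of the camera in the world; the wrist camera has in their place "mount" (4x4, takes a point from camera to tool coordinates, whose origin is the TCP and whose axes are the flange's). Camera axes: x right, y down, z forward; pixel columns grow to the right and rows downward; lengths in m; the calibration is good to about 2 mm. A picture is of the moment at which its call begins: read the wrist's pose just before it. camera_info takes no time and is no camera call.
- env.finish_job(): hands the job in; it is judged then, once.
The state is a dict: "time_s": time; "joints": joint angles; "dq": joint speeds; "effort": joint torques, N m; "eef_pos": TCP position; "ee_rot": TCP orientation; "contact_force": force on the tool from outside, world axes, zero at the start; "wrist_torque": the same for the moment, N m; "opening": finger opening in m; "gripper_force": force on a finger pad.
Only numpy, scipy, OpenCV 4.12 (cv2) and the standard library are available. Lean on these libraries where they do the work, as an engineer would, in place of code of your own. Each camera call takes 0.05 s, during which the arm holds its last target. There are 200 camera calls.

## Task

Turn the upright gate shaft at the mouth of the white cassette by the bar on its top until its flat faces squarely across the mouth, so that discs can pass, and leave it so. Then slide the large disc fully home into the wide lower slot and after it the small disc fully home into the narrow upper slot, lying level with their handles sticking out of the mouth, and let go. Leave the tape roll and the low jar that stand beside the cassette where they are.

Things in the scene. Friction and masses are not known exactly. Their poses are not given: they have to be found in the camera images.
- cassette: fixed white cassette, about 130 (x) x 150 (y) x 84 mm high, on a grey base plate. Origin on the bench under the centre of where the large disc lies when home; own x points inward from the mouth to the back, so the mouth (front sills) is at x = -62 mm, with sloped lips out to -74 mm; discs enter in the +x direction. Each slot is a level gap 10 mm high between ribs, with a back stop
- slot_low (a point): in the lower slot: where the centre of the large disc's underside lies when it is home; 22 mm above the bench, at cassette x = 0, y = 0; same axes as the cassette. The slot is 101 mm wide, the rib tops that carry the disc are at 22 mm, the ribs above it begin at 32 mm; the back stop is 50 mm behind this point
- slot_up (a point): in the upper slot: where the centre of the small disc's underside lies when it is home; 64 mm above the bench, at cassette x = 0, y = -13 mm (off the cassette's middle line); same axes. The slot is 75 mm wide, the rib tops are at 64 mm, the ribs above begin at 74 mm; the back stop is 36.5 mm behind this point
- gate (a joint): turn of the upright steel gate shaft at the right (own -y) side of the mouth, counted counter-clockwise from above, rad. The shaft is a D of 20 mm radius; at 0 its flat lies along the cassette's x and faces +y across the mouth, and both slots are free; at the start it is turned by -0.6 to -1.2 and its round side blocks both slots. It turns from -1.5 to 0.6, has no catch at 0, and stays where it is left (friction 0.12 N m), but a knock turns it back
- gate_bar (a point): point on the shaft's axis at which to grip its white bar, 110 mm above the bench, at cassette x = -34, y = -58 mm. The bar is 36 mm long, 11 mm thick and stands from 91 to 121 mm; its length (this point's x axis) is parallel to the flat, so it lies along the cassette's x when the joint reads 0. The shaft top and the cassette lie below 87 mm
- disc_large: loose flat aluminium disc, 96 mm across and 5 mm thick, with a white round inlay, and a flat stem 16 mm wide and 5 mm thick that runs out along its own -x and ends in an upright handle; 80 g or so. Lies flat on the bench. Origin: centre of the disc's underside, z up
- disc_large_handle (a point): grip point on the large disc's handle, 108 mm from the disc's centre along its own -x and 24 mm above its underside. The handle is an upright plate 28 mm long (along x), 10 mm thick (along y), its top 34 mm above the underside
- disc_small: loose flat aluminium disc like the other but 70 mm across, 5 mm thick, with an equal handle. Origin: centre of the disc's underside, stem along its own -x
- disc_small_handle (a point): grip point on the small disc's handle, 108 mm from the disc's centre along its own -x and 24 mm above its underside; the handle is as on the large disc
- tape_roll: loose roll of tape behind the left disc (others lie farther back), 66 mm across and 18 mm high, bystander; origin at the centre of its underside
- jar_bl: loose low jar behind the right disc, with a wide screw cap, 63 mm across and 39 mm high, bystander; origin at the centre of its underside
There are look-alikes about, which are no part of the job. What is shaped like the disc_large but orange, purple or red is not meant.

How it is judged:
On the way, in this order (a step that is already met when the one before it is completed fails the run):
1. the shaft's flat faces across the mouth (within 0.22 rad) (value of joint gate between -0.22 and 0.22 rad), for 0.2 s.
2. the large disc is home in the lower slot (x of disc_large in the frame of slot_low between -0.007 and 0.005 m and y of disc_large in the frame of slot_low between -0.005 and 0.005 m and z of disc_large in the frame of slot_low between -0.004 and 0.004 m and angle between disc_large's own z axis and vertical below 0.06 rad and angle between the x axis of disc_large and the x axis of cassette, either way round below 0.35 rad and x of disc_large_handle in the frame of slot_low below -0.05 m), for 0.2 s.
3. the small disc is home in the upper slot (x of disc_small in the frame of slot_up between -0.007 and 0.005 m and y of disc_small in the frame of slot_up between -0.005 and 0.005 m and z of disc_small in the frame of slot_up between -0.004 and 0.004 m and angle between disc_small's own z axis and vertical below 0.06 rad and angle between the x axis of disc_small and the x axis of cassette, either way round below 0.35 rad and x of disc_small_handle in the frame of slot_up below -0.05 m), for 0.2 s.
At the end, for the whole second after the job is handed in: Large disc at rest in the lower slot, small in the upper: at most 7 mm short of home, 5 mm sideways, underside within 4 mm of the rib tops, level within 0.06 rad, stem out of the mouth within 0.35 rad of straight; the shaft's flat within 0.3 rad of facing across the mouth (all of step 2 and all of step 3 and value of joint gate between -0.3 and 0.3 rad and linear speed of each of disc_large, disc_small below 0.02 m/s); the robot touches nothing.
It fails at once if the tape roll is pushed more than 30 mm (distance of tape_roll from where it was at the start of the episode above 0.03 m).
It fails at once if the jar is pushed more than 30 mm (distance of jar_bl from where it was at the start of the episode above 0.03 m).
It also fails if it takes over 72 s, if anything falls off the work surface, if the arm or the gripper's body presses on something with over 40 N, if the wrist force passes 120 N, or if a joint passes its speed limit or range.

## Working session

There is one attempt and no reset: what is moved stays moved. The work goes in short steps, Python scripts to look and compute and a tool call to move; the robot and the scene stay as the last step left them, time stands still between calls to the robot, and variables do not carry over. Pictures are saved under pics/ and viewed, at most 10 in all, crops included, and the job is handed in when it is done.

Besides the shell and the picture viewer there is one more tool, called after "Emit:" in YAML: its name, and indented under it one key for each argument. move_arm: Moves the arm, as the interface text tells. Its arguments: {"type":"object","properties":{"deltas":{"type":"string"}},"required":["deltas"]}

```bash
mkdir -p pics; ls
python3 - <<'E'
from station import env
import cv2,numpy as np
s=env.sense();print({k:np.round(v,3) for k,v in s.items()})
for n in("top","scene","wrist"):
    i=env.camera_info(n);print(n,i)
a=env.get_image("top");cv2.imwrite("pics/top.png",cv2.resize(a[:,:,::-1],(800,600),interpolation=cv2.INTER_CUBIC));cv2.imwrite("top_raw.png",a[:,:,::-1])
a=env.get_image("scene");cv2.imwrite("pics/scene.png",cv2.resize(a[:,:,::-1],(800,600),interpolation=cv2.INTER_CUBIC));cv2.imwrite("scene_raw.png",a[:,:,::-1])
E
```

```text
pics
{'time_s': np.float64(0.0), 'joints': array([-1.116,  0.241,  0.004,  1.335,  0.   ,  1.571]), 'dq': array([-0.002, -0.001,  0.   ,  0.002, -0.001,  0.   ]), 'effort': array([ 1.0000e-03, -3.7232e+01,  2.5240e+01,  1.7000e-02,  0.0000e+00,
        0.0000e+00]), 'eef_pos': array([ 0.219, -0.449,  0.193]), 'ee_rot': array([-3.059e+00, -7.080e-01,  1.000e-03]), 'contact_force': array([ 0.24 ,  0.107, -0.094]), 'wrist_torque': array([ 0.034, -0.055,  0.013]), 'gripper_force': np.float64(0.0), 'opening': np.float64(0.086)}
top {'fx': 454.48436576893243, 'fy': 454.48436576893243, 'cx': 243.07318567636423, 'cy': 200.6890692531136, 'k1': 0.017805604083712744, 'position': array([ 0.44231024, -0.03558383,  1.32256356]), 'orientation': array([-2.16877582,  2.18404361, -0.10784678])}
scene {'fx': 445.95927817894835, 'fy': 445.95927817894835, 'cx': 257.2765449913529, 'cy': 187.71225373763255, 'k1': -0.08155706927132995, 'position': array([-0.0875955 ,  0.79051957,  1.01170522]), 'orientation': array([-0.84578323,  2.50163307, -1.11723709])}
wrist {'fx': 305.07374036005297, 'fy': 305.07374036005297, 'cx': 256.2841059913996, 'cy': 194.48122565352384, 'k1': -0.0440912368911836, 'mount': array([[ 2.31324824e-04, -9.62190562e-01, -2.72377070e-01,
         6.76767242e-02],
       [ 9.99999939e-01,  1.51585734e-04,  3.13794577e-04,
        -1.14956155e-03],
       [-2.60641703e-04, -2.72377127e-01,  9.62190539e-01,
        -1.78512465e-01],
       [ 0.00000000e+00,  0.00000000e+00,  0.00000000e+00,
         1.00000000e+00]])}
```

View pics/top.png

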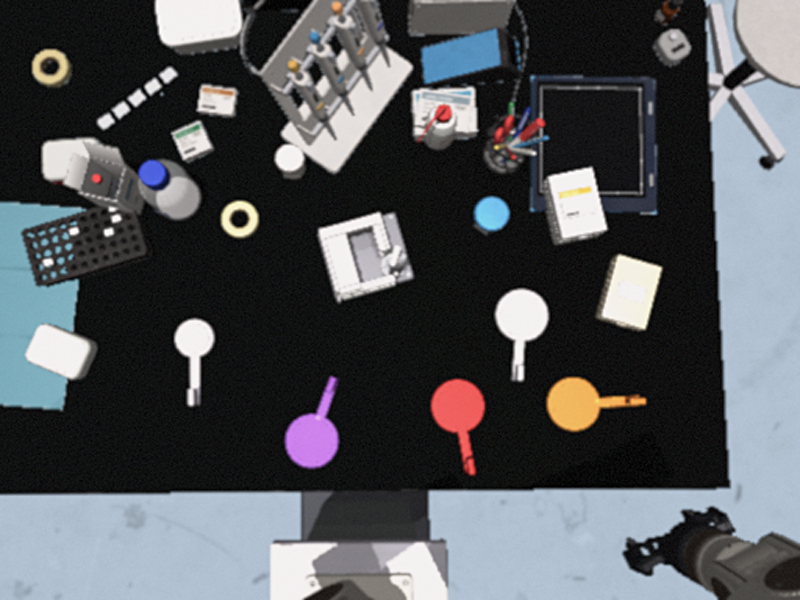

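View pics/scene.png

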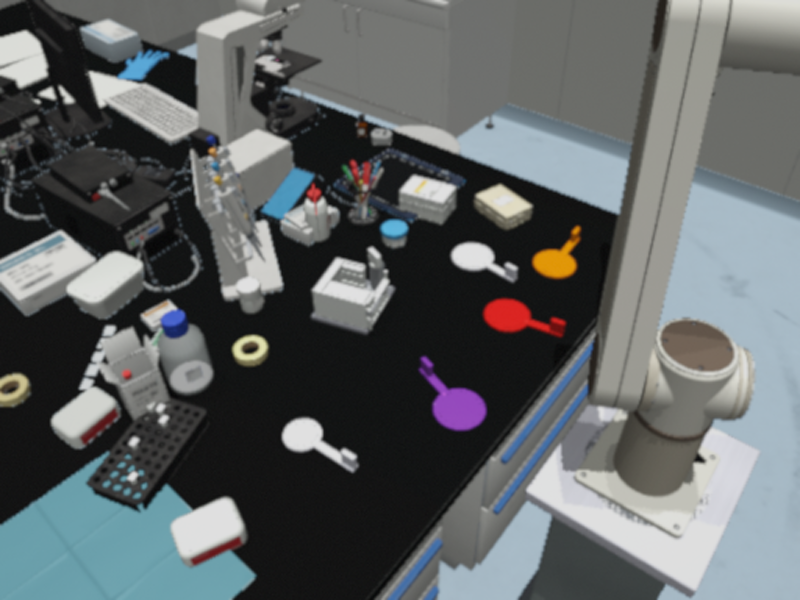

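The top view shows the large white disc at (522,315) with its handle at (518,372), and the small one at (194,338) with its handle at (193,398). The cassette is at (365,255) with the bar near (397,262). Next I measure these and zoom in on the cassette.

```bash
cat > h.py <<'E'
from station import env
import cv2,numpy as np
from scipy.spatial.transform import Rotation as R
def cam(n):
    i=env.camera_info(n)
    if n=="wrist":
        s=env.sense();T=np.eye(4);T[:3,:3]=R.from_rotvec(s["ee_rot"]).as_matrix();T[:3,3]=s["eef_pos"];M=T@i["mount"]
        Rm,p=M[:3,:3],M[:3,3]
    else: Rm,p=R.from_rotvec(i["orientation"]).as_matrix(),np.array(i["position"])
    K=np.array([[i["fx"],0,i["cx"]],[0,i["fy"],i["cy"]],[0,0,1]]);return K,np.array([i["k1"],0,0,0,0]),Rm,p
def pix2w(c,uv,z):
    K,d,Rm,p=c
    q=cv2.undistortPoints(np.array(uv,float).reshape(-1,1,2),K,d).reshape(-1,2)
    r=np.c_[q,np.ones(len(q))]@Rm.T
    return p+r*((np.asarray(z)-p[2])/r[:,2])[:,None]
def w2pix(c,P):
    K,d,Rm,p=c
    return cv2.projectPoints(np.array(P,float).reshape(-1,1,3),cv2.Rodrigues(Rm.T)[0],-Rm.T@p,K,d)[0].reshape(-1,2)
E
python3 - <<'E'
from h import *
c=cam("top");a=cv2.imread("top_raw.png")
f=512/800
def half(u): return (np.array(u)+.5)*f-.5
for n,o,h in(("L",(522,315),(518,377)),("S",(194,338),(193,400))):
    u=half(o).astype(int);g=a.min(2)
    w=np.zeros_like(g);x0,y0=u-40
    w[y0:u[1]+60,x0:u[0]+40]=(g[y0:u[1]+60,x0:u[0]+40]>110)
    k,l,st,ce=cv2.connectedComponentsWithStats(w);m=(l==l[u[1],u[0]]).astype(np.uint8)
    op=cv2.morphologyEx(m,cv2.MORPH_OPEN,cv2.getStructuringElement(cv2.MORPH_ELLIPSE,(17,17)))
    P=cv2.findContours(op,0,1)[0][0]
    (cc,r)=cv2.minEnclosingCircle(P);M=cv2.moments(op,True);cc=np.array([M['m10'],M['m01']])/M['m00']
    st=np.argwhere(m&(1-cv2.dilate(op,np.ones((5,5)))))[:,::-1]
    stem=st[(np.hypot(*(st-cc).T)<r+12)]
    A=pix2w(c,cc,.005)[0];B=pix2w(c,stem.mean(0),.005)[0]
    print(n,A,"r",np.sqrt(M['m00']/np.pi)/454.5*1.317,"yaw(+x dir)",np.arctan2(*(A-B)[[1,0]]),len(stem))
for n,u in(("tape",(240,219)),):print(n,pix2w(c,half(u),.018))
print("jar",pix2w(c,half((492,213)),.039)); print("cass",pix2w(c,half((365,255)),.084))
cv2.imwrite("pics/c1.png",cv2.resize(a[125:200,195:275],(800,750))[:600])
b=cv2.imread("scene_raw.png");cv2.imwrite("pics/c2.png",np.hstack([cv2.resize(a[128:198,198:270],(400,400),interpolation=2),cv2.resize(b[150:220,190:260],(400,400),interpolation=2)]))
E
```

```text
L [ 0.56176572 -0.30718493  0.005     ] r 0.049099856158416215 yaw(+x dir) -0.10550177037365774 64
S [0.52332297 0.30144132 0.005     ] r 0.03622577598010789 yaw(+x dir) 0.01995488422889656 70
tape [[0.74362674 0.21625785 0.018     ]]
jar [[ 0.74725919 -0.25078029  0.039     ]]
cass [[ 0.66257983 -0.01736214  0.084     ]]
```

View pics/c2.png

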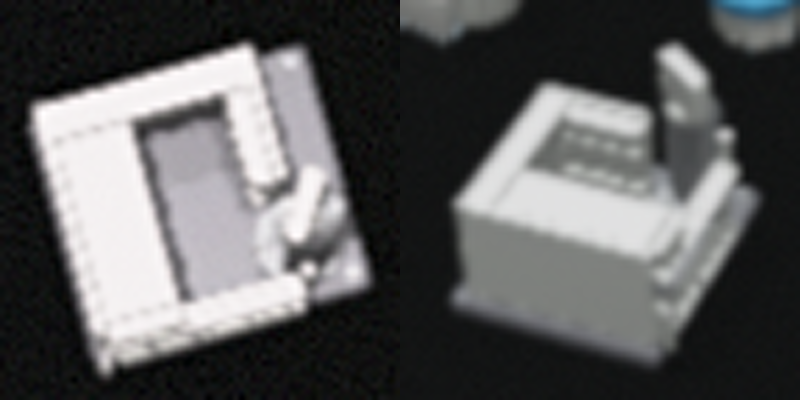

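The cassette is clear now: its mouth faces the robot, yaw is about +0.26, and the gate bar is turned to about -0.7. I'm moving above it for a close look with the wrist camera.

Emit:
move_arm:
  deltas: "1 0.535 -0.184 -0.07 0 0 0.19;1 0.535 -0.184 -0.07 0 0 0.19;1 0.535 -0.184 -0.07 0 0 0.19;1 0.535 -0.184 -0.07 0 0 0.19;1 0.535 -0.184 -0.07 0 0 0.19;1 0.535 -0.184 -0.07 0 0 0.19;1 0.535 -0.184 -0.07 0 0 0.19;1 0.535 -0.184 -0.07 0 0 0.19;1 0.535 -0.184 -0.07 0 0 0.19;1 0.535 -0.184 -0.07 0 0 0.19;1 0.535 -0.184 -0.07 0 0 0.19;1 0.535 -0.184 -0.07 0 0 0.19;1 0.535 -0.184 -0.07 0 0 0.19;1 0.535 -0.184 -0.07 0 0 0.19;1 0.535 -0.184 -0.07 0 0 0.19"

```text
time_s: 1.6
eef_pos: [0.6186, -0.0497, 0.2638]
ee_rot: [3.114, 0.413, -0.002]
contact_force: [-0.3, -0.2, 0.4]
opening: 0.0857
gripper_force: 0.0
```

Run:
```python
from h import *
c=cam("wrist");a=env.get_image("wrist")[:,:,::-1];s=env.sense();print(s["time_s"],s["eef_pos"],s["ee_rot"])
np.savez("w1.npz",K=c[0],d=c[1],R=c[2],p=c[3]);cv2.imwrite("w1.png",a)
print(w2pix(c,[[.66,-.017,.084]]))
cv2.imwrite("pics/w1.png",cv2.resize(a,(800,600),interpolation=2))
```

```text
1.65 [ 0.6185589  -0.04995073  0.26413307] [ 3.11434002e+00  4.12291280e-01 -1.31122009e-03]
[[238.95156113 125.29374014]]
```

View pics/w1.png

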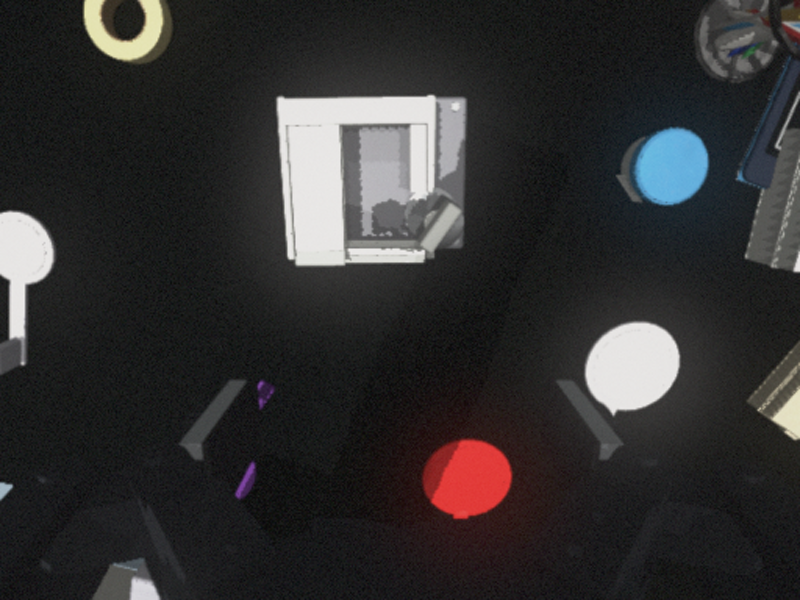

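The wrist view shows the cassette square-on at about (280-465, 97-265), the bar at about (442,225) and the left and right discs and bystanders clear of it. I'm zooming in on the cassette for edge positions.

Run:
```python
import cv2
a=cv2.imread("w1.png")[55:175,170:310]
cv2.imwrite("pics/w1c.png",cv2.resize(a,(700,600),interpolation=cv2.INTER_LINEAR))
```

```text
(no output)
```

View pics/w1c.png

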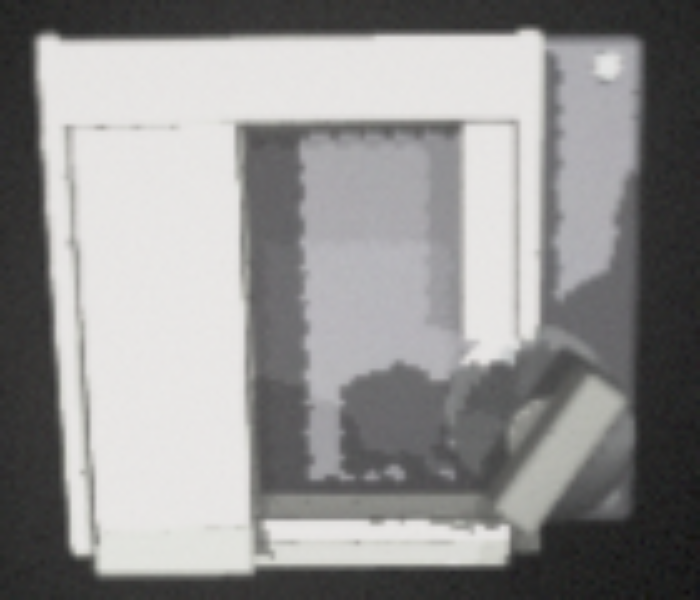

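Run:
```python
from h import *
d=np.load("w1.npz");c=(d["K"],d["d"],d["R"],d["p"])
def W(u,z):return pix2w(c,np.array(u,float)/5-.4+[170,55],z)
th=.26
def show(th,O):
  for n,u,z in(("leftwall back",(38,38),.084),("leftwall front",(75,555),.084),("rightwall back",(543,32),.084),("rightwall mid",(540,330),.084),("roof L inner edge back",(241,122),.084),("roof front L",(97,572),.084),("roof front R",(252,572),.084),("base back",(640,40),.004),("base front",(632,518),.004),("bar c",(560,450),.121),("bar e1",(605,387),.121),("bar e2",(515,512),.121),("Rroof inner",(462,122),.084)):
    p=W([u],z)[0,:2]-O;cs,sn=np.cos(th),np.sin(th);print(n,p.round(4),"cass",(np.array([cs*p[0]+sn*p[1],-sn*p[0]+cs*p[1]])*1000).round(1))
  e=W([(605,387),(515,512)],.121);v=(e[0]-e[1]);print("bar",np.hypot(*v[:2]),np.arctan2(v[1],v[0]),"gate",np.arctan2(v[1],v[0])-th)
b=W([(640,40),(632,518)],.004);v=b[0]-b[1];print("yaw base",np.arctan2(v[1],v[0]))
b=W([(38,38),(75,555)],.084);v=b[0]-b[1];print("yaw left",np.arctan2(v[1],v[0]))
b=W([(543,32),(540,330)],.084);v=b[0]-b[1];print("yaw R",np.arctan2(v[1],v[0]))
b=W([(38,38),(543,32)],.084);v=b[0]-b[1];print("yaw back",np.arctan2(v[1],v[0])-np.pi/2)
b=W([(97,574),(252,573)],.084);v=b[0]-b[1];print("yaw front",np.arctan2(v[1],v[0])-np.pi/2)
show(th,np.array([.66,-.017]))
```

```text
yaw base 0.27989702021896923
yaw left 0.27603611429713704
yaw R 0.270753631659047
yaw back 0.27172604528114896
yaw front 0.2693190305474753
leftwall back [0.0485 0.0824] cass [68.1 67.2]
leftwall front [-0.0624  0.051 ] cass [-47.2  65.3]
rightwall back [ 0.0782 -0.0243] cass [ 69.4 -43.6]
rightwall mid [ 0.0167 -0.0414] cass [  5.5 -44.3]
roof L inner edge back [0.0428 0.0352] cass [50.4 23. ]
roof front L [-0.065   0.0451] cass [-51.3  60.3]
roof front R [-0.0554  0.0092] cass [-51.2  23.2]
base back [ 0.0954 -0.0523] cass [ 78.7 -75. ]
base front [-0.0289 -0.088 ] cass [-50.6 -77.6]
bar c [-0.0051 -0.0495] cass [-17.6 -46.5]
bar e1 [ 0.0098 -0.0548] cass [ -4.6 -55.5]
bar e2 [-0.0201 -0.044 ] cass [-30.8 -37.3]
Rroof inner [ 0.0555 -0.0122] cass [ 50.5 -26.1]
bar 0.031882339912568135 -0.3476211877723645 gate -0.6076211877723645
```

```bash
cat >> h.py <<'E'
def plan(*targets):
    s=env.sense();Rt=R.from_rotvec(s["ee_rot"]);p=np.array(s["eef_pos"])
    print("t",round(float(s["time_s"]),2),"p",p.round(4),"yaw",np.arctan2(*Rt.as_matrix()[[1,0],0]).round(4),"q",np.round(s["joints"],2),"F",np.round(s["contact_force"],1),"open",s["opening"])
    for x,y,z,yaw in targets:
        Rg=R.from_euler("z",yaw)*R.from_euler("x",np.pi)
        print(np.r_[Rt.inv().apply(np.array([x,y,z])-p),(Rt.inv()*Rg).as_rotvec()].round(4))
O=np.array([.6722,-.0020]);TH=.272
def cs(x,y):
    return O+np.array([np.cos(TH)*x-np.sin(TH)*y,np.sin(TH)*x+np.cos(TH)*y])
E
python3 -c "
from h import *
plan((.655,-.0667,.15,-.348),(.655,-.0667,.093,-.348))"
```

```text
t 1.65 p [ 0.6186 -0.05    0.2641] yaw 0.2632 q [-0.08  0.49  0.54  1.63 -0.    2.8 ] F [ 0.2 -0.1 -1.1] open 0.08545416207758141
[3.090e-02 2.570e-02 1.141e-01 2.000e-04 8.000e-04 6.112e-01]
[3.100e-02 2.570e-02 1.711e-01 2.000e-04 8.000e-04 6.112e-01]
```

Emit:
move_arm:
  deltas: "1 0.031 0.0257 0.1 0 0 -2.53;1 0.031 0.0257 0.1 0 0 -2.53;1 0.031 0.0257 0.1 0 0 -2.53;1 0.031 0.0257 0.1 0 0 -2.53;1 0.031 0.0257 0.1 0 0 -2.53;1 0.031 0.0257 0.1 0 0 -2.53;1 0.031 0.0257 0.1 0 0 -2.53;1 0.031 0.0257 0.1 0 0 -2.53;1 0.031 0.0257 0.1 0 0 -2.53;1 0.031 0.0257 0.1 0 0 -2.53;1 0.031 0.0257 0.1 0 0 -2.53;1 0.031 0.0257 0.1 0 0 -2.53;1 0.031 0.0257 0.1 0 0 -2.53;1 0.031 0.0257 0.1 0 0 -2.53;1 0.031 0.0257 0.1 0 0 -2.53;1 0.031 0.0257 0.1 0 0 -2.53;1 0.031 0.0257 0.1 0 0 -2.53;1 0.031 0.0257 0.1 0 0 -2.53;1 0.031 0.0257 0.1 0 0 -2.53;1 0.031 0.0257 0.1 0 0 -2.53"

```text
time_s: 3.65
eef_pos: [0.6558, -0.0662, 0.1645]
ee_rot: [0.546, 3.094, 0.0]
contact_force: [-0.4, 0.5, 0.3]
opening: 0.0855
gripper_force: 0.0
```

Run:
```python
from h import *
plan((.655,-.0667,.093,-.348+np.pi))
c=cam("wrist");a=env.get_image("wrist")[:,:,::-1].copy()
np.savez("w2.npz",K=c[0],d=c[1],R=c[2],p=c[3]);cv2.imwrite("w2.png",a)
# overlay predicted bar top and wall top corners
L=lambda P:w2pix(c,P)
def box(pts,col):
    q=L(pts).round().astype(int);cv2.polylines(a,[q.reshape(-1,1,2)],True,col,1)
g=-.348;b=np.array([.655,-.0667]);ux=np.array([np.cos(g),np.sin(g)]);uy=np.array([-ux[1],ux[0]])
box([[*(b+sx*.018*ux+sy*.0055*uy),.121] for sx,sy in((1,1),(1,-1),(-1,-1),(-1,1))],(0,0,255))
box([[*cs(x,y),.084] for x,y in((-62,55.5),(52,55.5),(52,-55.5),(-62,-55.5))] if 0 else [[*cs(x/1e3,y/1e3),.084] for x,y in((-62,55.5),(52,55.5),(52,-55.5),(-62,-55.5))],(0,255,0))
cv2.imwrite("pics/w2.png",cv2.resize(a,(800,600),interpolation=2))
```

```text
t 3.65 p [ 0.6558 -0.0662  0.1645] yaw 2.7921 q [-0.1   0.58  0.44  1.43  0.    0.25] F [-0.4  0.5  0.3] open 0.08550727702049116
[ 0.0006 -0.0008  0.0715  0.0001  0.0001 -0.0015]
```

View pics/w2.png

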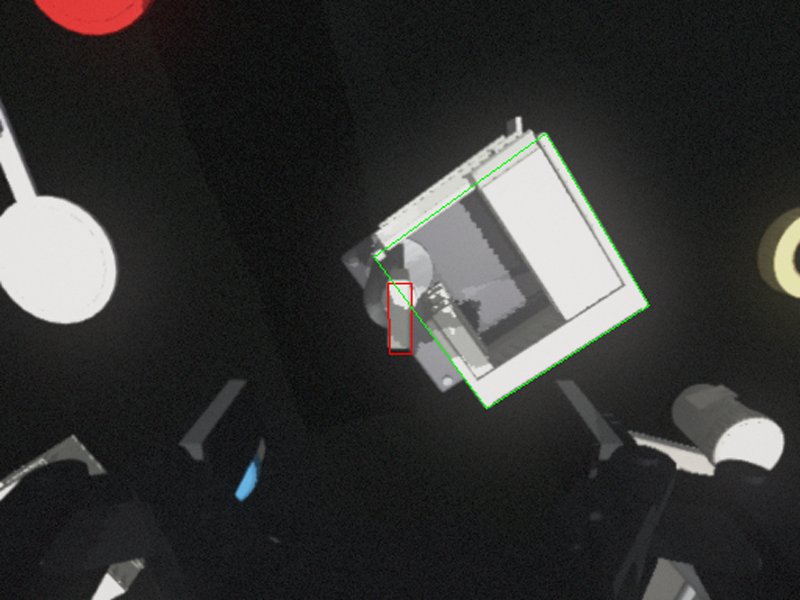

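The overlay (red for the bar, green for the wall tops) fits well, so I'm descending to grip the bar and turn it.

Emit:
move_arm:
  deltas: "1 0.0006 -0.0008 0.03 0 0 0;1 0.0006 -0.0008 0.055 0 0 0;1 0.0006 -0.0008 0.071 0 0 0;1 0.0006 -0.0008 0.071 0 0 0;-1 0.0006 -0.0008 0.071 0 0 0;-1 0.0006 -0.0008 0.071 0 0 0;-1 0.0006 -0.0008 0.071 0 0 0;-1 0.0006 -0.0008 0.071 0 0 0;-1 0.0006 -0.0008 0.071 0 0 0;-1 0.0006 -0.0008 0.071 0 0 0;-1 0.0006 -0.0008 0.071 0 0 0;-1 0.0006 -0.0008 0.071 0 0 -0.1;-1 0.0006 -0.0008 0.071 0 0 -0.2;-1 0.0006 -0.0008 0.071 0 0 -0.3;-1 0.0006 -0.0008 0.071 0 0 -0.4;-1 0.0006 -0.0008 0.071 0 0 -0.5;-1 0.0006 -0.0008 0.071 0 0 -0.58;-1 0.0006 -0.0008 0.071 0 0 -0.6215;-1 0.0006 -0.0008 0.071 0 0 -0.6215;-1 0.0006 -0.0008 0.071 0 0 -0.6215"

```text
time_s: 5.7
eef_pos: [0.6552, -0.0661, 0.0932]
ee_rot: [0.429, -3.112, -0.0]
contact_force: [-0.4, -0.2, 0.1]
opening: 0.0002
gripper_force: 0.0
```

Emit:
move_arm:
  deltas: "-1 0 0 0 0 0 0;-1 0 0 0 0 0 0;1 0 0 0 0 0 0;1 0 0 0 0 0 0;1 0 0 0 0 0 0;1 0 0 0 0 0 0;1 0 0 0 0 0 0;1 0 0 -0.03 0 0 0;1 0 0 -0.07 0 0 0;1 0 0 -0.09 0 0 0;1 0 0 -0.09 0 0 0"

```text
time_s: 6.8
eef_pos: [0.6578, -0.0664, 0.1879]
ee_rot: [-0.429, 3.104, -0.003]
contact_force: [0.5, 0.3, -0.3]
opening: 0.0855
gripper_force: 0.0
```

Run:
```python
from h import *
plan((.56,-.307,.15,-.1055+np.pi))
c=cam("wrist");a=env.get_image("wrist")[:,:,::-1].copy()
np.savez("w3.npz",K=c[0],d=c[1],R=c[2],p=c[3]);cv2.imwrite("w3.png",a)
def box(pts,col):
    q=w2pix(c,pts).round().astype(int);cv2.polylines(a,[q.reshape(-1,1,2)],True,col,1)
box([[*cs(-.034+sx*.018,-.058+sy*.0055),.121] for sx,sy in((1,1),(1,-1),(-1,-1),(-1,1))],(0,0,255))
box([[*cs(x/1e3,y/1e3),.084] for x,y in((-62,55.5),(52,55.5),(52,-55.5),(-62,-55.5))],(0,255,0))
cv2.imwrite("pics/w3.png",cv2.resize(a,(800,600),interpolation=2))
```

```text
t 6.8 p [ 0.6578 -0.0664  0.1879] yaw -2.8669 q [-0.1   0.57  0.48  1.48 -0.   -0.38] F [ 0.5  0.3 -0.3] open 0.0854946428746656
[ 0.1597 -0.205   0.0373 -0.0016  0.0085  0.3802]
```

View pics/w3.png

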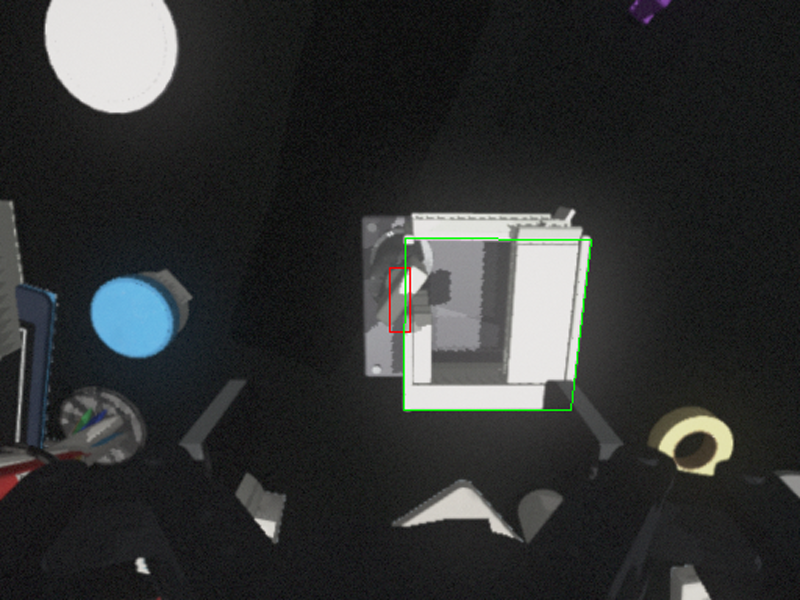

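The fingers closed on nothing (opening 0), so the bar isn't where I took it to be. I'm zooming in on it before and after.

Run:
```python
import cv2,numpy as np
a=cv2.imread("w2.png")[150:240,215:305];b=cv2.imread("w3.png")[130:220,220:310]
cv2.imwrite("pics/w3c.png",np.hstack([cv2.resize(x,(400,400),interpolation=2) for x in(a,b)]))
```

```text
(no output)
```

View pics/w3c.png

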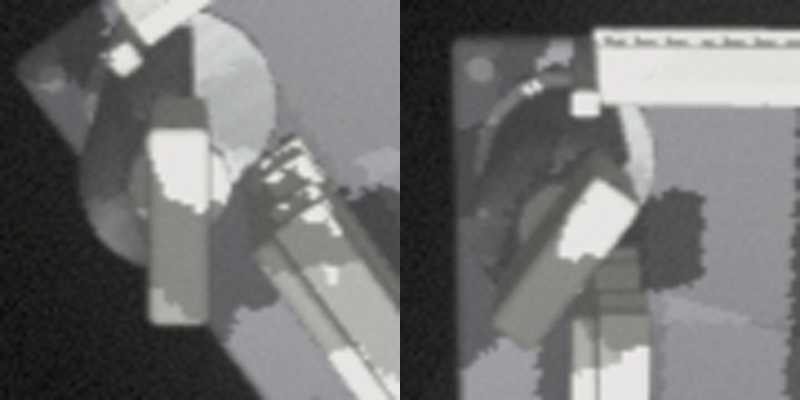

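Run:
```python
from h import *
from scipy.optimize import least_squares
C=[]
for n in("w1","w2","w3"):
    d=np.load(n+".npz");C.append((d["K"],d["d"],d["R"],d["p"]));print(n,d["p"])
C.append(cam("top"))
u=np.array([[281.6,144.6],[254.7,200.7],[257.3,188.6],[253.3,163.5]])
for sel in([0,1,2],[0,1,2,3],[0,3],[1,3],[0,1],[0,2],[1,2]):
    r=least_squares(lambda P:np.concatenate([w2pix(C[i],[P])[0]-u[i] for i in sel]),[.655,-.067,.12])
    print(sel,r.x.round(4),r.fun.round(1))
# corner lengths
def ln(i,a,b,z):
    p=pix2w(C[i],[a,b],z);return np.hypot(*(p[0]-p[1])[:2])
f=lambda x,y:(x*.225+220-.4,y*.225+130-.4)
for z in(.121,.1):print(z,ln(2,f(218,192),f(118,332),z),ln(2,f(195,180),f(240,205),z))
```

```text
w1 [ 0.68375811 -0.03119157  0.44222358]
w2 [ 0.58905609 -0.04208968  0.34295561]
w3 [ 0.58795098 -0.08453704  0.36590236]
[0, 1, 2] [ 0.6539 -0.0667  0.1154] [-0.5  0.4  0.4 -0.3 -0.9  0.4]
[0, 1, 2, 3] [ 0.654  -0.0669  0.1153] [-0.3  0.3  0.2 -0.2 -1.1  0.4 -1.6  0.5]
[0, 3] [ 0.6544 -0.0678  0.114 ] [ 0.5 -0.  -1.3  0.4]
[1, 3] [ 0.6615 -0.0702  0.0888] [-0.3 -0.1 -0.7 -0.5]
[0, 1] [ 0.6543 -0.0672  0.1145] [-0. -0. -0.  0.]
[0, 2] [ 0.6539 -0.0665  0.1142] [-0.8  0.1 -0.6  0.1]
[1, 2] [ 0.6521 -0.0665  0.1212] [-0.1 -0.3 -0.1  0.3]
0.121 0.03297491854889523 0.009581435584492178
0.1 0.03580246696321066 0.010403028910147404
```

The bar is at (0.654,-0.067) and its angle hasn't changed. I'm going back down in stages and taking pictures at the grasp pose, with the fingers open and then shut, to see why they miss.

```bash
python3 -c "
from h import *
print(env.pinch_z)
plan((.6543,-.067,.15,-.348+np.pi),(.6543,-.067,.093,-.348+np.pi))"
```

```text
0.0187
t 6.85 p [ 0.6565 -0.0662  0.1853] yaw -2.8668 q [-0.1   0.57  0.48  1.47 -0.   -0.38] F [ 0.3  0.2 -0.6] open 0.08550467182653296
[ 2.500e-03 -1.000e-04  3.530e-02 -3.000e-04  4.500e-03  6.227e-01]
[ 2.700e-03  0.000e+00  9.230e-02 -3.000e-04  4.500e-03  6.227e-01]
```

Emit:
move_arm:
  deltas: "1 0.001 0 0.03 0 0 0.15;1 0.001 0 0.03 0 0 0.3;1 0.001 0 0.03 0 0 0.45;1 0.001 0 0.03 0 0 0.6215;1 0.001 0 0.03 0 0 0.6215;1 0.001 0 0.06 0 0 0.6215;1 0.001 0 0.09 0 0 0.6215;1 0.001 0 0.09 0 0 0.6215;1 0.001 0 0.09 0 0 0.6215"

```text
time_s: 7.75
eef_pos: [0.6532, -0.0663, 0.0922]
ee_rot: [-0.539, -3.092, 0.0]
contact_force: [0.2, 0.2, -0.7]
opening: 0.0855
gripper_force: 0.0
```

```bash
python3 -c "
from h import *
plan()
for n in('wrist','scene','top'): cv2.imwrite('a_%s.png'%n,env.get_image(n)[:,:,::-1])"
```

```text
t 7.75 p [ 0.6532 -0.0663  0.0922] yaw 2.7962 q [-0.1   0.61  0.3   1.27 -0.    0.24] F [ 0.2  0.2 -0.7] open 0.08547730218087289
```

Emit:
move_arm:
  deltas: "-1 0 0 0 0 0 0;-1 0 0 0 0 0 0;-1 0 0 0 0 0 0;-1 0 0 0 0 0 0;-1 0 0 0 0 0 0;-1 0 0 0 0 0 0;-1 0 0 0 0 0 0;-1 0 0 0 0 0 0;-1 0 0 0 0 0 0"

```text
time_s: 8.8
eef_pos: [0.6542, -0.0664, 0.0931]
ee_rot: [-0.542, -3.094, 0.0]
contact_force: [-0.2, -0.5, -0.7]
opening: 0.0001
gripper_force: 0.0
```

Run:
```python
from h import *
plan()
for n in('wrist','scene','top'): cv2.imwrite('b_%s.png'%n,env.get_image(n)[:,:,::-1])
cr=dict(wrist=(150,330,136,376),scene=(130,235,170,310),top=(110,215,180,320))
cv2.imwrite("pics/cmp.png",np.vstack([np.hstack([cv2.resize(cv2.imread(f"{k}_{n}.png")[r0:r1,c0:c1],(266,200),interpolation=2) for n,(r0,r1,c0,c1) in cr.items()]) for k in "ab"]))
```

```text
t 8.8 p [ 0.6542 -0.0664  0.0931] yaw 2.7948 q [-0.1   0.61  0.3   1.26 -0.    0.25] F [-0.2 -0.5 -0.7] open 0.00014748614224842135
```

View pics/cmp.png

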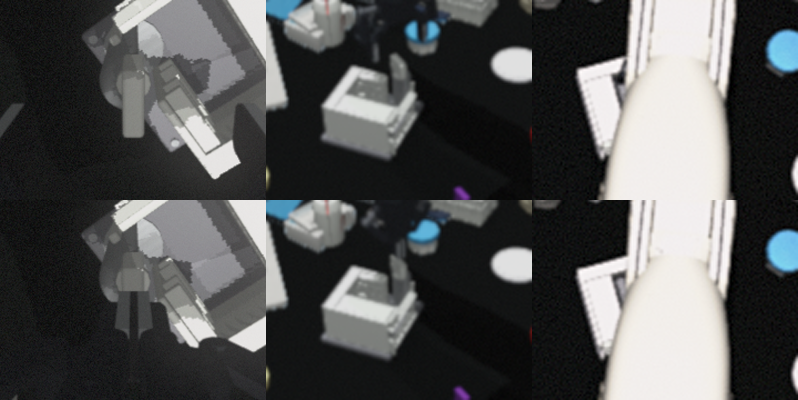

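Run:
```python
from h import *
c=cam("scene")
P=lambda p:w2pix(c,[p])[0].round(1)
print("TCP",P([.6542,-.0664,.0931]),"z.11",P([.6542,-.0664,.11]),"z.121",P([.6542,-.0664,.121]),"z.14",P([.6542,-.0664,.14]))
b=np.array([.654,-.067]);ux=np.array([np.cos(-.348),np.sin(-.348)])
for s in(-1,1):print("bar end",s,P([*(b+s*.018*ux),.121]),P([*(b+s*.018*ux),.091]))
r=cv2.imread("scene_raw.png").astype(int);d=cv2.imread("b_scene.png").astype(int)
df=np.abs(r-d).max(2)
for y in range(128,196,2):print(y," ".join("%3d"%v for v in d.max(2)[y,222:262:2]),"|"," ".join("%3d"%v for v in r.max(2)[y,222:262:2]))
```

```text
TCP [240.6 167.7] z.11 [240.5 163.6] z.121 [240.3 161. ] z.14 [240.1 156.3]
bar end -1 [243.4 163.8] [243.7 171.1]
bar end 1 [237.7 158. ] [238.  165.2]
128  39  21  24  27  29  29  31  31  32  29  25  22  25  22  29  42  50 126 128 128 |  40  21  27  73  87  93  92  69  71  69  74  85  66  37  26  25  44 127 128 128
130  61  59  68  27  28  30  30  31  30  29  24  25  25  25  35  48  53  88 111 118 |  61  60  92 107  91 107  95  53  65  65  68  66  60  52  34  38  39 104 113 118
132  20  29  40  35  26  25  26  26  28  26  24  25  25  29  44  44  34  53 114 118 |  20  29  60  92  94 125 114  64  58  47  58  59  70  68  62  63  90 116 120 118
134  18  41  49  48  30  23  25  25  24  26  24  26  26  30  44  46  28  59  97  99 |  19  61  73  84  95 133 134  96  85  60  28  46  50  75  75  71  70  90 101  99
136  35  91  82  39  28  24  26  26  25  25  26  24  23  26  30  31  31  64  70  74 |  35  95  95  93  97 133 128  89  90  75  26  14  20  44  66  67  67  69  69  75
138  51 100  81  37  27  26  25  26  25  26  26  24  23  26  27  27  43  60  64  75 |  42  86  72  76  80 127 103  77
[... 3996 characters left out ...]
 201 118 132 130  60  19  20  21  19
188 223 223 223 223 223 223 221 197 199 199 196 135 108  95  50  16  12  11  11  11 | 225 225 225 225 224 224 222 205 215 213 215 147 116 136  93  25  19  19  19  19
190 218 222 222 223 223 223 209 196 172 185 174 131 132 135  40   8   6  11  13  11 | 219 222 223 224 225 224 212 211 185 200 187 133 136 140  50  19  20  20  20  19
192 175 197 211 215 221 217 195 184 133 178 141 129 142  93  17  11   9  11  13  13 | 175 197 212 219 224 220 208 198 141 195 150 132 154 101  24  19  18  20  19  20
194 129 134 139 158 177 191 166 137 142 145 128 144 136  30  15  13  12   7  11  12 | 130 134 140 162 180 197 177 143 149 164 136 155 145  35  19  18  18  20  19  20
```

The scene camera shows the shut fingertips about 30 mm higher than the reported TCP, level with the bar top. The wrist view agrees, so the fingers really do end short. I'll go 20 mm lower and check the grip before turning.

Emit:
move_arm:
  deltas: "1 0 0 0 0 0 0;1 0 0 0 0 0 0;1 0 0 0 0 0 0;1 0 0 0 0 0 0;1 0 0 0 0 0 0;1 0 0 0.01 0 0 0;1 0 0 0.02 0 0 0;1 0 0 0.02 0 0 0;-1 0 0 0.02 0 0 0;-1 0 0 0.02 0 0 0;-1 0 0 0.02 0 0 0;-1 0 0 0.02 0 0 0;-1 0 0 0.02 0 0 0;-1 0 0 0.02 0 0 0;-1 0 0 0.02 0 0 0;-1 0 0 0.02 0 0 0"

```text
time_s: 10.55
eef_pos: [0.6543, -0.0669, 0.0737]
ee_rot: [0.542, 3.094, -0.001]
contact_force: [-1.6, -1.7, 3.7]
opening: 0.0091
gripper_force: 61.0
```

Gripped (61 N), so I'm turning the shaft now.

Emit:
move_arm:
  deltas: "-1 0 0 0 0 0 -0.1;-1 0 0 0 0 0 -0.2;-1 0 0 0 0 0 -0.3;-1 0 0 0 0 0 -0.4;-1 0 0 0 0 0 -0.5;-1 0 0 0 0 0 -0.58;-1 0 0 0 0 0 -0.62;-1 0 0 0 0 0 -0.62;-1 0 0 0 0 0 -0.62;-1 0 0 0 0 0 -0.62"

```text
time_s: 11.55
eef_pos: [0.6543, -0.0675, 0.0737]
ee_rot: [-0.425, 3.113, -0.003]
contact_force: [-2.5, -5.3, 4.8]
opening: 0.0091
gripper_force: 61.1
```

Emit:
move_arm:
  deltas: "1 0 0 0 0 0 0;1 0 0 0 0 0 0;1 0 0 0 0 0 0;1 0 0 0 0 0 0;1 0 0 0 0 0 0;1 0 0 0 0 0 0;1 0 0 -0.03 0 0 0;1 0 0 -0.07 0 0 0;1 0 0 -0.11 0 0 0;1 0 0 -0.11 0 0 0;1 0 0 -0.11 0 0 0;1 0 0 -0.11 0 0 0"

```text
time_s: 12.75
eef_pos: [0.6536, -0.0662, 0.182]
ee_rot: [0.428, -3.11, -0.001]
contact_force: [0.4, -0.3, -0.3]
opening: 0.0854
gripper_force: 0.0
```

Run:
```python
from h import *
plan()
c=cam("wrist");a=env.get_image("wrist")[:,:,::-1].copy();cv2.imwrite("w4.png",a)
np.savez("w4.npz",K=c[0],d=c[1],R=c[2],p=c[3])
q=w2pix(c,[[*cs(-.034+sx*.018,-.058+sy*.0055),.121] for sx,sy in((1,1),(1,-1),(-1,-1),(-1,1))]);print(q)
x0,x1=int(q[:,0].min()-10),int(q[:,0].max()+11);y0,y1=int(q[:,1].min()-8),int(q[:,1].max()+9)
g=a.max(2)
print("cols",list(range(x0,x1)))
for y in range(y0,y1,3):print(y," ".join("%3d"%v for v in g[y,x0:x1]))
```

```text
t 12.75 p [ 0.6536 -0.0662  0.182 ] yaw -2.8683 q [-0.1   0.57  0.47  1.47  0.   -0.37] F [ 0.4 -0.3 -0.3] open 0.08536507788044485
[[260.37919126 219.95056325]
 [247.21957797 219.93416369]
 [246.92462466 177.83771103]
 [260.61021641 177.85534847]]
cols [236, 237, 238, 239, 240, 241, 242, 243, 244, 245, 246, 247, 248, 249, 250, 251, 252, 253, 254, 255, 256, 257, 258, 259, 260, 261, 262, 263, 264, 265, 266, 267, 268, 269, 270]
169 102  98  76  67  66  67  64  68  69  67  71  73  74  71  72  73  77  80  85  85  81  85 122 169 197 203 203 206 206 206 208 209 207 206 208
172  95  76  68  64  66  66  66  72  69  75  72  72  80  86  91  89  90  92  95  92  93  96  98 100 119 155 185 185 188 189 190 196 206 203 191
175  86  69  67  68  69  75  77  74  75  72  78  78  80  92  96  95  92  95  94  93  95  94 100 113 111 130 178 181 180 172 157 113 106 130 171
178  66  68  71  75  75  74  78  77  78  80  82  74  94 123 134 136 136 137 135 136 140 171 222 227 217 169 101  88  88  90  91  89  92  88  90
181  74  72  75  78  79  80  81  79  81  84  82  95 108 125 133 138 137 139 138 139 148 185 22
[... 1509 characters left out ...]
 164 163 164 163 162 164 163 157 139 127 134 137 139 138 136 139 138 141 141 135 129 126 141 144 149 147 138 140 140 144 173
217 160 161 163 165 162 163 159 163 161 163 161 159 149 112 107 111 111 110 114 114 127 160 160 166 171 175 185 225 231 229 228 228 228 231 232
220 161 161 159 162 159 161 162 161 158 161 159 161 161 150 106 101  98 102 100 104 141 210 229 230 230 230 228 227 230 231 231 231 231 231 231
223 160 159 161 162 161 163 159 158 162 162 158 160 147 105 101 100 101 102  99 106 140 210 229 231 232 230 223 222 230 232 232 231 232 232 230
226 161 162 156 159 159 159 160 160 160 160 159 160 156 147 106 100 100 102 101 103 145 212 229 230 231 230 224 227 231 231 231 231 231 231 231
```

The bar now lies square: its edges run straight at columns 249 to 260 over all rows, so the gate is at about 0. Next is the large disc.

```bash
python3 -c "
from h import *
plan((.48,-.30,.20,-.1055+np.pi))"
```

```text
t 12.8 p [ 0.6532 -0.0662  0.1814] yaw -2.8684 q [-0.1   0.57  0.47  1.47  0.   -0.37] F [-0.5 -0.5  0.2] open 0.08529938132591798
[ 0.2299 -0.1783 -0.0181  0.0007 -0.0032  0.3787]
```

Emit:
move_arm:
  deltas: "1 0.115 -0.089 -0.018 0 0 0.19;1 0.23 -0.178 -0.018 0 0 0.379;1 0.23 -0.178 -0.018 0 0 0.379;1 0.23 -0.178 -0.018 0 0 0.379;1 0.23 -0.178 -0.018 0 0 0.379;1 0.23 -0.178 -0.018 0 0 0.379;1 0.23 -0.178 -0.018 0 0 0.379;1 0.23 -0.178 -0.018 0 0 0.379;1 0.23 -0.178 -0.018 0 0 0.379;1 0.23 -0.178 -0.018 0 0 0.379"

```text
time_s: 13.8
eef_pos: [0.4814, -0.2985, 0.2005]
ee_rot: [-0.163, -3.136, -0.001]
contact_force: [0.2, 1.1, -0.4]
opening: 0.0852
gripper_force: 0.0
```

```bash
cat >> h.py <<'E'
def disc(A,yaw,rad):
    """segment the disc near predicted pose in the wrist image; return centre, yaw, handle-top centre"""
    c=cam("wrist");a=env.get_image("wrist")[:,:,::-1];cv2.imwrite("wd.png",a)
    g=(a.min(2)>90).astype(np.uint8)
    u=w2pix(c,[[*A,.005]])[0].round().astype(int)
    l=cv2.connectedComponents(g)[1];m=(l==l[u[1],u[0]])
    ii=np.argwhere(m)[:,::-1];W=pix2w(c,ii,.005)[:,:2]
    ct=np.array(A)
    for _ in range(20):   # centre: iterate using disc's pixels only, weighting by ground area
        k=np.hypot(*(W-ct).T)<rad*1.02
        H=cv2.convexHull(W[k].astype(np.float32)).reshape(-1,2)
        M=cv2.moments(H);n=np.array([M['m10'],M['m01']])/M['m00']
        if np.hypot(*(n-ct))<1e-5:break
        ct=n
    e=np.array([np.cos(yaw),np.sin(yaw)])
    for _ in range(5):
        r=W-ct;s=r@e;t=r@np.array([-e[1],e[0]])
        k=(s<-rad-.006)&(s>-.09)&(abs(t)<.02)
        B=W[k].mean(0);v=ct-B;e=v/np.hypot(*v)
    r=W-ct;s=r@e;t=r@np.array([-e[1],e[0]])
    print("centre",ct.round(4),"yaw",np.arctan2(e[1],e[0]).round(4),"r",np.sqrt(cv2.contourArea(H)/np.pi).round(4),"npx",k.sum(),"stem halfw",t[k].min().round(4),t[k].max().round(4),"min s",s.min().round(4))
    return ct,np.arctan2(e[1],e[0])
E
python3 -c "
from h import *
plan()
ct,yw=disc((.5618,-.3072),-.1055,.048)
h=ct-.113*np.array([np.cos(yw),np.sin(yw)])
print(h);plan((*h,.06,yw+np.pi),(*h,-.02,yw+np.pi))"
```

```text
t 13.8 p [ 0.4814 -0.2985  0.2005] yaw 3.038 q [-0.56  0.37  0.21  1.4   0.   -0.45] F [ 0.2  1.1 -0.4] open 0.08522341102126581
centre [ 0.5602 -0.3054] yaw -0.0968 r 0.0487 npx 384 stem halfw -0.0085 0.008 min s -0.1213
[ 0.44769794 -0.29449421]
t 13.85 p [ 0.4815 -0.2985  0.2007] yaw 3.0381 q [-0.56  0.37  0.21  1.4   0.   -0.45] F [ 0.2  0.  -0.8] open 0.08528786675399087
[ 0.034   0.0004  0.1407  0.0005 -0.0007 -0.0066]
[ 0.0339  0.0004  0.2207  0.0005 -0.0007 -0.0066]
```

Emit:
move_arm:
  deltas: "0 0.034 0.0004 0.05 0 0 -0.0066;0 0.034 0.0004 0.1 0 0 -0.0066;0 0.034 0.0004 0.14 0 0 -0.0066;0 0.034 0.0004 0.17 0 0 -0.0066;0 0.034 0.0004 0.19 0 0 -0.0066;0 0.034 0.0004 0.205 0 0 -0.0066;0 0.034 0.0004 0.213 0 0 -0.0066;0 0.034 0.0004 0.213 0 0 -0.0066;0 0.034 0.0004 0.213 0 0 -0.0066"

```text
time_s: 14.75
eef_pos: [0.4478, -0.2958, -0.0112]
ee_rot: [0.154, 3.137, -0.001]
contact_force: [-0.0, 0.6, -0.1]
opening: 0.0426
gripper_force: 0.0
```

Emit:
move_arm:
  deltas: "-1 0 0 0 0 0 0;-1 0 0 0 0 0 0;-1 0 0 0 0 0 0;-1 0 0 0 0 0 0;-1 0 0 0 0 0 0;-1 0 0 0 0 0 0"

```text
time_s: 15.35
eef_pos: [0.4478, -0.2963, -0.0106]
ee_rot: [0.156, 3.136, -0.001]
contact_force: [-0.6, 0.8, 5.4]
opening: 0.0077
gripper_force: 59.5
```

Gripped (opening 7.7 mm, 60 N). I'm lifting it and carrying it to the point in front of the mouth.

```bash
python3 -c "
from h import *
plan((*cs(-.27,0),.07,TH+np.pi))"
```

```text
t 15.35 p [ 0.4478 -0.2963 -0.0106] yaw 3.0424 q [-0.58  0.49 -0.21  0.87  0.   -0.49] F [-0.6  0.8  5.4] open 0.007708101728080118
[ 0.0573  0.2171 -0.0809 -0.0011  0.0018 -0.3712]
```

Emit:
move_arm:
  deltas: "-1 0 0 -0.02 0 0 0;-1 0 0 -0.05 0 0 0;-1 0 0 -0.08 0 0 0;-1 0.005 0.02 -0.08 0 0 -0.03;-1 0.015 0.05 -0.08 0 0 -0.09;-1 0.025 0.08 -0.08 0 0 -0.15;-1 0.035 0.115 -0.08 0 0 -0.21;-1 0.045 0.15 -0.08 0 0 -0.27;-1 0.05 0.18 -0.08 0 0 -0.32;-1 0.055 0.205 -0.08 0 0 -0.36;-1 0.057 0.217 -0.08 0 0 -0.371;-1 0.057 0.217 -0.08 0 0 -0.371;-1 0.057 0.217 -0.08 0 0 -0.371;-1 0.057 0.217 -0.08 0 0 -0.371"

```text
time_s: 16.75
eef_pos: [0.4122, -0.0753, 0.0682]
ee_rot: [-0.423, 3.113, -0.001]
contact_force: [-0.6, -0.1, -1.2]
opening: 0.0079
gripper_force: 58.8
```

```bash
cat >> h.py <<'E'
def held(rad,zt,lev=90):
    """disc in the grip: centre of the disc in world from wrist view, top face at height zt"""
    c=cam("wrist");a=env.get_image("wrist")[:,:,::-1];cv2.imwrite("wh.png",a)
    s=env.sense();X=R.from_rotvec(s["ee_rot"]).as_matrix()[:,0];A=np.array(s["eef_pos"])[:2]-.113*X[:2]
    g=(a.min(2)>lev).astype(np.uint8);u=w2pix(c,[[*A,zt]])[0].round().astype(int)
    l=cv2.connectedComponents(g)[1];W=pix2w(c,np.argwhere(l==l[u[1],u[0]])[:,::-1],zt)[:,:2]
    ct=A
    for _ in range(30):
        k=np.hypot(*(W-ct).T)<rad*1.05
        H=cv2.convexHull(W[k].astype(np.float32)).reshape(-1,2);M=cv2.moments(H);ct=np.array([M['m10'],M['m01']])/M['m00']
    v=ct-O;print("pix",u,"held centre",ct.round(4),"r",np.sqrt(cv2.contourArea(H)/np.pi).round(4),"rel tool",((ct-np.array(s["eef_pos"])[:2])@np.c_[-X[:2],[X[1],-X[0]]]).round(4),"cass",(np.array([np.cos(TH)*v[0]+np.sin(TH)*v[1],-np.sin(TH)*v[0]+np.cos(TH)*v[1]])).round(4))
    return ct
E
python3 -c "
from h import *
plan((*cs(-.27,0),.013,TH+np.pi));held(.048,.085);held(.048,.085,60)"
```

```text
t 16.75 p [ 0.4122 -0.0753  0.0682] yaw -2.8715 q [-0.18  0.19 -0.42  0.97 -0.   -0.45] F [-0.6 -0.1 -1.2] open 0.007898703793130669
[-0.0001  0.0008  0.0552 -0.0005  0.0001 -0.002 ]Traceback (most recent call last):
  File "<string>", line 3, in <module>
    plan((*cs(-.27,0),.013,TH+np.pi));held(.048,.085);held(.048,.085,60)
                                      ~~~~^^^^^^^^^^^
  File "h.py", line 55, in held
    l=cv2.connectedComponents(g)[1];W=pix2w(c,np.argwhere(l==l[u[1],u[0]])[:,::-1],zt)[:,:2]
                                                             ~^^^^^^^^^^^
IndexError: index 387 is out of bounds for axis 0 with size 384
```

```bash
cat >> h.py <<'E'
def held2(cam_n,rad,zt,lev=100,L=.113):
    c=cam(cam_n);a=env.get_image(cam_n)[:,:,::-1];cv2.imwrite("wh_%s.png"%cam_n,a)
    s=env.sense();X=R.from_rotvec(s["ee_rot"]).as_matrix()[:2,0];A=np.array(s["eef_pos"])[:2]-L*X
    g=(a.min(2)>lev).astype(np.uint8);ys,xs=np.where(g);W=pix2w(c,np.c_[xs,ys],zt)[:,:2]
    W=W[np.hypot(*(W-A).T)<rad+.012]
    e=-X;n=np.array([-e[1],e[0]])
    r=W-A;s_=r@e;t=r@n
    q=np.c_[s_,t];ct=np.zeros(2)
    # front arc boundary circle fit (cells with s>0.0)
    H=cv2.convexHull(q[q[:,0]>.0].astype(np.float32)).reshape(-1,2);H=H[H[:,0]>.008]
    from scipy.optimize import least_squares
    f=least_squares(lambda p:np.hypot(*(H-p[:2]).T)-p[2],[0,0,rad],loss="soft_l1",f_scale=.001)
    ct=A+f.x[0]*e+f.x[1]*n;v=ct-O
    print(cam_n,len(q),"off from nominal",f.x.round(4),"rms",np.abs(f.fun).mean().round(4),"centre",ct.round(4),"cass",np.array([np.cos(TH)*v[0]+np.sin(TH)*v[1],-np.sin(TH)*v[0]+np.cos(TH)*v[1]]).round(4))
E
python3 -c "
from h import *
held2('top',.048,.084);held2('scene',.048,.084)
a=cv2.imread('wh_top.png');b=cv2.imread('wh_scene.png')
c=cam('top');print(w2pix(c,[[.52,-.045,.084]]),w2pix(cam('scene'),[[.52,-.045,.084]]))
cv2.imwrite('pics/last.png',np.hstack([cv2.resize(a[120:280,160:320],(400,400)),cv2.resize(b[140:300,220:380],(400,400))]))"
```

```text
top 1069 off from nominal [ 0.0031 -0.0014  0.0471] rms 0.0005 centre [ 0.5243 -0.0457] cass [-0.1542 -0.0023]
scene 589 off from nominal [0.0005 0.0054 0.0523] rms 0.0002 centre [ 0.52   -0.0396] cass [-0.1567  0.0047]
[[243.82488583 214.57049753]] [[269.79283244 189.76745464]]
```

The top view, corrected by its known offset from the wrist camera, puts the held disc at cassette (-0.155, 0.000). I'm lowering to slot height and entering the mouth slowly.

Emit:
move_arm:
  deltas: "-1 0 0.0003 0.02 0 0 0;-1 0 0.0003 0.04 0 0 0;-1 0 0.0003 0.0535 0 0 0;-1 0 0.0003 0.0535 0 0 0;-1 -0.015 0.0003 0.0535 0 0 0;-1 -0.025 0.0003 0.0535 0 0 0;-1 -0.033 0.0003 0.0535 0 0 0;-1 -0.041 0.0003 0.0535 0 0 0;-1 -0.049 0.0003 0.0535 0 0 0;-1 -0.055 0.0003 0.0535 0 0 0;-1 -0.055 0.0003 0.0535 0 0 0"

```text
time_s: 18.0
eef_pos: [0.4658, -0.059, 0.0148]
ee_rot: [-0.426, 3.112, -0.0]
contact_force: [-0.5, 0.1, -0.9]
opening: 0.0074
gripper_force: 58.8
```

```bash
python3 -c "
from h import *
plan((*cs(-.215,0),.0144,TH+np.pi));held2('top',.048,.03)"
```

```text
t 18.0 p [ 0.4658 -0.059   0.0148] yaw -2.8693 q [-0.13  0.34 -0.36  0.86  0.   -0.4 ] F [-0.5  0.1 -0.9] open 0.0074190488929033625
[ 0.0009 -0.0005  0.0004 -0.0003  0.0008  0.0003]
top 1166 off from nominal [-0.0025  0.0003  0.0611] rms 0.0005 centre [ 0.5713 -0.0292] cass [-0.1045  0.001 ]
```

Emit:
move_arm:
  deltas: "-1 -0.008 0 0 0 0 0;-1 -0.016 0 0 0 0 0;-1 -0.024 0 0 0 0 0;-1 -0.032 0 0 0 0 0;-1 -0.04 0 0 0 0 0;-1 -0.04 0 0 0 0 0"

```text
time_s: 18.65
eef_pos: [0.5049, -0.0482, 0.0148]
ee_rot: [-0.426, 3.111, -0.0]
contact_force: [0.0, 0.1, -0.8]
opening: 0.0076
gripper_force: 58.8
```

Emit:
move_arm:
  deltas: "-1 -0.008 0 0 0 0 0;-1 -0.016 0 0 0 0 0;-1 -0.024 0 0 0 0 0;-1 -0.032 0 0 0 0 0;-1 -0.04 0 0 0 0 0;-1 -0.046 0 0 0 0 0;-1 -0.046 0 0 0 0 0"

```text
time_s: 19.35
eef_pos: [0.5486, -0.0359, 0.0147]
ee_rot: [-0.426, 3.112, -0.0]
contact_force: [-0.5, 0.4, -0.5]
opening: 0.0074
gripper_force: 58.8
```

Run:
```python
from h import *
plan((*cs(-.115,0),.0144,TH+np.pi))
# look for the handle/stem in the top view
cv2.imwrite("t5.png",env.get_image("top")[:,:,::-1])
```

```text
t 19.35 p [ 0.5486 -0.0359  0.0147] yaw -2.8694 q [-0.07  0.48 -0.15  0.95  0.   -0.34] F [-0.5  0.4 -0.5] open 0.007388154803021457
[-0.0131 -0.0006  0.0003 -0.0002  0.0007  0.0002]
```

Emit:
move_arm:
  deltas: "-1 -0.004 0 0 0 0 0;-1 -0.008 0 0 0 0 0;-1 -0.012 0 0 0 0 0;-1 -0.012 0 0 0 0 0;-1 -0.012 0 0 0 0 0"

```text
time_s: 19.9
eef_pos: [0.5591, -0.0329, 0.0147]
ee_rot: [0.426, -3.112, 0.0]
contact_force: [-0.4, -0.1, -0.5]
opening: 0.0076
gripper_force: 58.8
```

Emit:
move_arm:
  deltas: "-1 -0.002 0 0 0 0 0;-1 -0.002 0 0 0 0 0;-1 -0.002 0 0 0 0 0"

```text
time_s: 20.2
eef_pos: [0.561, -0.0324, 0.0147]
ee_rot: [0.426, -3.113, -0.0]
contact_force: [-0.7, 0.4, -0.9]
opening: 0.0077
gripper_force: 58.8
```

Emit:
move_arm:
  deltas: "-1 -0.002 0 0 0 0 0;-1 -0.002 0 0 0 0 0;-1 -0.002 0 0 0 0 0"

```text
time_s: 20.5
eef_pos: [0.5631, -0.0318, 0.0147]
ee_rot: [-0.426, 3.113, -0.0]
contact_force: [-0.3, 0.1, -0.7]
opening: 0.0075
gripper_force: 58.8
```

Emit:
move_arm:
  deltas: "-1 -0.0015 0 0 0 0 0;-1 -0.0015 0 0 0 0 0;-1 -0.0015 0 0 0 0 0"

```text
time_s: 20.8
eef_pos: [0.5639, -0.0315, 0.0145]
ee_rot: [0.425, -3.112, 0.0]
contact_force: [-1.2, 0.6, -0.0]
opening: 0.0075
gripper_force: 58.8
```

Emit:
move_arm:
  deltas: "-1 -0.0015 0 0 0 0 0;-1 -0.0015 0 0 0 0 0;-1 -0.0015 0 0 0 0 0"

```text
time_s: 21.1
eef_pos: [0.5637, -0.0314, 0.014]
ee_rot: [0.424, -3.109, 0.0]
contact_force: [-4.5, -0.7, 0.5]
opening: 0.0079
gripper_force: 58.9
```

The disc hit the back stop at the expected place (4.5 N). I'm backing off a little, lowering it onto the ribs and letting go.

Emit:
move_arm:
  deltas: "-1 0.0035 0 0 0 0 0;-1 0.0035 0 0.0015 0 0 0;-1 0.0035 0 0.0025 0 0 0;-1 0.0035 0 0.0025 0 0 0;-0.5 0.0035 0 0.0025 0 0 0;0 0.0035 0 0.0025 0 0 0;0 0.0035 0 0.0025 0 0 0;0 0.0035 0 0.0025 0 0 0;0 0.0035 0 0.0025 0 0 0;0 0.0035 0 -0.03 0 0 0;0 0.0035 0 -0.075 0 0 0;0 0.0035 0 -0.12 0 0 0;0 0.0035 0 -0.16 0 0 0;0 0.0035 0 -0.16 0 0 0;0 0.0035 0 -0.16 0 0 0"

```text
time_s: 22.6
eef_pos: [0.5634, -0.032, 0.176]
ee_rot: [-0.425, 3.11, -0.001]
contact_force: [1.0, 0.2, -0.6]
opening: 0.0426
gripper_force: 0.0
```

Run:
```python
from h import *
plan((.44,.302,.20,.02+np.pi))
c=cam("wrist");a=env.get_image("wrist")[:,:,::-1];cv2.imwrite("w6.png",a)
# handle top predicted (x -122..-94, y +-5, z .056), bar
for P in([(-.122,.005,.056),(-.122,-.005,.056),(-.094,-.005,.056),(-.094,.005,.056)],[(-.016,-.0525,.121),(-.016,-.0635,.121),(-.052,-.0635,.121),(-.052,-.0525,.121)]):
    print(w2pix(c,[[*cs(x,y),z] for x,y,z in P]).round(0).tolist())
q=w2pix(c,[[*cs(-.108,0),.056]])[0].astype(int)
g=a.max(2)
for y in range(q[1]-40,q[1]+44,5):print(y," ".join("%3d"%v for v in g[y,q[0]-24:q[0]+25:2]))
print("cols from",q[0]-24,"step 2")
```

```text
t 22.6 p [ 0.5634 -0.032   0.176 ] yaw -2.8698 q [-0.06  0.37  0.14  1.34  0.   -0.33] F [ 1.   0.2 -0.6] open 0.04262221122993849
[ 0.0291  0.3549 -0.0244 -0.0006  0.0032  0.2518]
[[260.0, 172.0], [250.0, 172.0], [250.0, 199.0], [260.0, 199.0]]
[[196.0, 303.0], [184.0, 303.0], [181.0, 267.0], [194.0, 267.0]]
145  30  22  22  30  26  22  28  32  35  33  31  35  32  32  32  34  37  34  36  29  33  33  32  25  34
150  27  26  30  29  32  25  28  33  30  34  37  38  36  37  36  38  37  33  37  36  31  33  33  34  37
155  31  29  28  29  32  34  31  41  35  36  35  39  39  36  34  37  33  40  28  34  33  35  33  34  36
160  34  32  33  32  33  34  38  34  39  40  36  36  34  34  33  36  38  34  38  39  39  27  40  32  38
165  32  35  33  33  36  37  41  36  36  33  59  58  50  50  55  63  64  40  42  41  33  35  39  35  37
170  29  36  37  35  38  37  33  41  39  83 139  95 102 102 105 179 233  54  43  42  38  40  44  38  38
175  39  34  38  37  37  39  40  36  40  85 146 226 243 244 243 231 231  51  40  38  37  39  38  44  41
180  41  39  42  41  42  42  40  43  44  82 148 138 149 170 1
[... 299 characters left out ...]
173 179 146 149 149 180  58  58  54  53  52  54  55  49
200  51  53  55  58  55  57  56  60  60  83 194 202 223 244 244 244 234  63  60  58  59  59  56  60  59
205  56  59  58  60  62  61  60  59  54  91 241 243 244 244 244 244 235  67  65  65  61  62  61  61  56
210 154 154 159 157 153 153 157 241 242 231 242 244 244 244 244 243 240 242 242 236 238 239 233 238 239
215 143 149 147 152 150 149 147 151 149 145 154 155 154 157 154 154 148 147 148 137 138 138 139 136 136
220 173 176 141 152 177 143 176 178 144 136 155 159 164 158 155 155 146 125 129 115 107 105 103 105 104
225 196 194 197 194 196 195 219 243 244 243 244 244 244 244 244 244 244 237 209 241 224 159 190 169 149
cols from 231 step 2
```

The handle sits where it should for home (rows 171-199, columns 252-261). On to the small disc.

Emit:
move_arm:
  deltas: "0 0.005 0.05 -0.024 0 0 0.05;0 0.01 0.1 -0.024 0 0 0.1;0 0.015 0.15 -0.024 0 0 0.15;0 0.02 0.2 -0.024 0 0 0.2;0 0.025 0.25 -0.024 0 0 0.25;0 0.029 0.3 -0.024 0 0 0.252;0 0.029 0.34 -0.024 0 0 0.252;0 0.029 0.355 -0.024 0 0 0.252;0 0.029 0.355 -0.024 0 0 0.252;0 0.029 0.355 -0.024 0 0 0.252;0 0.029 0.355 -0.024 0 0 0.252"

```text
time_s: 23.75
eef_pos: [0.4394, 0.3006, 0.1979]
ee_rot: [0.028, -3.14, 0.002]
contact_force: [-0.8, 0.3, -0.0]
opening: 0.0428
gripper_force: 0.0
```

```bash
python3 -c "
from h import *
ct,yw=disc((.522,.303),.02,.035)
h=ct-.113*np.array([np.cos(yw),np.sin(yw)])
print(h);plan((*h,-.0115,yw+np.pi))"
```

```text
centre [0.5215 0.3038] yaw 0.0262 r 0.0353 npx 565 stem halfw -0.0091 0.0087 min s -0.1222
[0.40850767 0.30079631]
t 23.8 p [0.4396 0.3006 0.1982] yaw -3.1241 q [ 0.6   0.31  0.1   1.37 -0.    0.58] F [ 0.6 -1.1 -0.3] open 0.04252457210536907
[ 0.031   0.0009  0.2098 -0.0009 -0.0008 -0.0087]
```

Emit:
move_arm:
  deltas: "0 0.031 0.0006 0.05 0 0 -0.0087;0 0.031 0.0006 0.1 0 0 -0.0087;0 0.031 0.0006 0.14 0 0 -0.0087;0 0.031 0.0006 0.17 0 0 -0.0087;0 0.031 0.0006 0.19 0 0 -0.0087;0 0.031 0.0006 0.203 0 0 -0.0087;0 0.031 0.0006 0.211 0 0 -0.0087;0 0.031 0.0006 0.211 0 0 -0.0087;0 0.031 0.0006 0.211 0 0 -0.0087;-1 0.031 0.0006 0.211 0 0 -0.0087;-1 0.031 0.0006 0.211 0 0 -0.0087;-1 0.031 0.0006 0.211 0 0 -0.0087;-1 0.031 0.0006 0.211 0 0 -0.0087;-1 0.031 0.0006 0.211 0 0 -0.0087;-1 0.031 0.0006 0.211 0 0 -0.0087;-1 0.031 0.0006 0.211 0 0 -0.0087"

```text
time_s: 25.4
eef_pos: [0.409, 0.3027, -0.0112]
ee_rot: [-0.045, 3.139, 0.001]
contact_force: [-0.5, -1.1, 5.7]
opening: 0.0078
gripper_force: 59.9
```

```bash
python3 -c "
from h import *
plan((*cs(-.24,-.013),.07,TH+np.pi))"
```

```text
t 25.4 p [ 0.409   0.3027 -0.0112] yaw -3.1131 q [ 0.64  0.44 -0.29  0.84 -0.    0.61] F [-0.5 -1.1  5.7] open 0.007798795508471752
[-0.0247 -0.3825 -0.0815  0.0007  0.0019 -0.2435]
```

Emit:
move_arm:
  deltas: "-1 0 0 -0.03 0 0 0;-1 0 0 -0.07 0 0 0;-1 0 0 -0.1 0 0 0;-1 0 -0.03 -0.1 0 0 -0.02;-1 0 -0.07 -0.1 0 0 -0.05;-1 -0.002 -0.11 -0.1 0 0 -0.08;-1 -0.004 -0.15 -0.1 0 0 -0.11;-1 -0.006 -0.19 -0.1 0 0 -0.14;-1 -0.008 -0.23 -0.1 0 0 -0.17;-1 -0.01 -0.27 -0.1 0 0 -0.2;-1 -0.012 -0.31 -0.1 0 0 -0.22;-1 -0.015 -0.345 -0.1 0 0 -0.235;-1 -0.015 -0.37 -0.1 0 0 -0.2435;-1 -0.015 -0.38 -0.1 0 0 -0.2435;-1 -0.015 -0.38 -0.1 0 0 -0.2435;-1 -0.015 -0.38 -0.1 0 0 -0.2435;-1 -0.015 -0.38 -0.1 0 0 -0.2435"

```text
time_s: 27.1
eef_pos: [0.4339, -0.0761, 0.0876]
ee_rot: [0.429, -3.112, -0.001]
contact_force: [-0.8, 0.1, -1.1]
opening: 0.0078
gripper_force: 59.1
```

```bash
python3 -c "
from h import *
plan((*cs(-.25,-.013),.0558,TH+np.pi));held2('top',.035,.105)"
```

```text
t 27.1 p [ 0.4339 -0.0761  0.0876] yaw -2.8679 q [-0.17  0.21 -0.33  1.03  0.   -0.45] F [-0.8  0.1 -1.1] open 0.007828139595007489
[ 0.0006 -0.0057  0.0318  0.0006 -0.0002  0.0017]
top 646 off from nominal [ 0.0155 -0.0013  0.0311] rms 0.0017 centre [ 0.5581 -0.0426] cass [-0.1209 -0.0084]
```

Emit:
move_arm:
  deltas: "-1 0 -0.006 0.01 0 0 0;-1 0 -0.006 0.025 0 0 0;-1 0 -0.006 0.032 0 0 0;-1 0 -0.006 0.032 0 0 0;-1 0 -0.006 0.032 0 0 0"

```text
time_s: 27.65
eef_pos: [0.4356, -0.0828, 0.0555]
ee_rot: [0.426, -3.112, -0.0]
contact_force: [-0.5, -0.7, -0.4]
opening: 0.0077
gripper_force: 59.1
```

Run:
```python
from h import *
plan((*cs(-.25,-.0133),.0558,TH+np.pi));held2('top',.035,.073);held2('scene',.035,.073)
a=cv2.imread("wh_top.png");b=cv2.imread("wh_scene.png")
cv2.imwrite("pics/last.png",np.hstack([cv2.resize(a[130:250,180:300],(400,400),interpolation=2),cv2.resize(b[140:240,210:310],(400,400),interpolation=2)]))
```

```text
t 27.65 p [ 0.4356 -0.0828  0.0555] yaw -2.8692 q [-0.19  0.25 -0.37  0.95 -0.   -0.46] F [-0.5 -0.7 -0.4] open 0.007701066391703211
[ 0.0004  0.001  -0.0003  0.0003 -0.0006  0.0003]
top 612 off from nominal [ 0.0134 -0.      0.0329] rms 0.0017 centre [ 0.5578 -0.049 ] cass [-0.1229 -0.0145]
scene 344 off from nominal [0.0046 0.0067 0.0388] rms 0.0008 centre [ 0.5476 -0.0449] cass [-0.1315 -0.0079]
```

View pics/last.png

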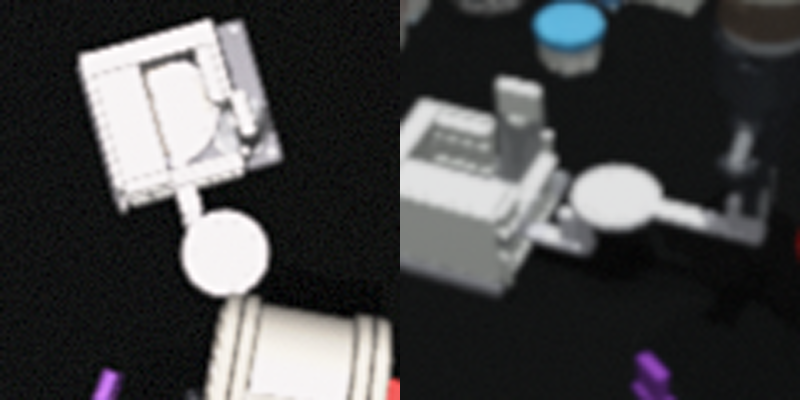

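The last view shows the large disc home with its handle out, the gate bar straight, and the small disc held level in front of the mouth. I'm inserting it.

Emit:
move_arm:
  deltas: "-1 -0.015 0.0004 0 0 0 0;-1 -0.025 0.0004 0 0 0 0;-1 -0.033 0.0004 0 0 0 0;-1 -0.041 0.0004 0 0 0 0;-1 -0.049 0.0004 0 0 0 0;-1 -0.055 0.0004 0 0 0 0;-1 -0.055 0.0004 0 0 0 0"

```text
time_s: 28.45
eef_pos: [0.4895, -0.0676, 0.0557]
ee_rot: [-0.427, 3.112, -0.0]
contact_force: [-0.2, 0.1, -0.5]
opening: 0.0081
gripper_force: 59.1
```

Emit:
move_arm:
  deltas: "-1 -0.008 0 0 0 0 0;-1 -0.016 0 0 0 0 0;-1 -0.024 0 0 0 0 0;-1 -0.032 0 0 0 0 0;-1 -0.04 0 0 0 0 0;-1 -0.04 0 0 0 0 0"

```text
time_s: 29.05
eef_pos: [0.5285, -0.0568, 0.0558]
ee_rot: [-0.427, 3.111, -0.0]
contact_force: [-1.2, -0.7, -0.1]
opening: 0.0079
gripper_force: 59.1
```

Emit:
move_arm:
  deltas: "-1 -0.008 0 0 0 0 0;-1 -0.016 0 0 0 0 0;-1 -0.024 0 0 0 0 0;-1 -0.03 0 0 0 0 0;-1 -0.034 0 0 0 0 0;-1 -0.034 0 0 0 0 0"

```text
time_s: 29.65
eef_pos: [0.5604, -0.0478, 0.0557]
ee_rot: [-0.426, 3.112, -0.0]
contact_force: [1.2, 0.3, -0.8]
opening: 0.0077
gripper_force: 59.1
```

```bash
python3 -c "
from h import *
plan((*cs(-.1155,-.0133),.0558,TH+np.pi))"
```

```text
t 29.65 p [ 0.5604 -0.0478  0.0557] yaw -2.8693 q [-0.09  0.46 -0.06  1.06 -0.   -0.36] F [ 1.2  0.3 -0.8] open 0.007741498251963297
[-0.0045  0.0008 -0.0001 -0.0001  0.0002  0.0003]
```

Emit:
move_arm:
  deltas: "-1 -0.003 0 0 0 0 0;-1 -0.006 0 0 0 0 0;-1 -0.006 0 0 0 0 0;-1 -0.006 0 0 0 0 0"

```text
time_s: 30.05
eef_pos: [0.5656, -0.0464, 0.0557]
ee_rot: [0.426, -3.113, 0.0]
contact_force: [-0.3, -0.6, -1.2]
opening: 0.0075
gripper_force: 59.1
```

Emit:
move_arm:
  deltas: "-1 -0.0015 0 0 0 0 0;-1 -0.0015 0 0 0 0 0;-1 -0.0015 0 0 0 0 0"

```text
time_s: 30.35
eef_pos: [0.567, -0.046, 0.0557]
ee_rot: [0.426, -3.112, 0.0]
contact_force: [0.6, -0.4, -0.3]
opening: 0.0077
gripper_force: 59.1
```

Emit:
move_arm:
  deltas: "-1 -0.0015 0 0 0 0 0;-1 -0.0015 0 0 0 0 0;-1 -0.0015 0 0 0 0 0"

```text
time_s: 30.65
eef_pos: [0.5674, -0.0457, 0.0553]
ee_rot: [0.425, -3.11, 0.0]
contact_force: [-4.2, -1.3, 1.0]
opening: 0.0079
gripper_force: 59.2
```

Stop contact again where expected. I'm backing off 2.5 mm, lowering and letting go.

Emit:
move_arm:
  deltas: "-1 0.0025 0 0 0 0 0;-1 0.0025 0 0.0015 0 0 0;-1 0.0025 0 0.0025 0 0 0;-1 0.0025 0 0.0025 0 0 0;-0.5 0.0025 0 0.0025 0 0 0;0 0.0025 0 0.0025 0 0 0;0 0.0025 0 0.0025 0 0 0;0 0.0025 0 0.0025 0 0 0;0 0.0025 0 0.0025 0 0 0;0 0.0025 0 -0.03 0 0 0;0 0.0025 0 -0.075 0 0 0;0 0.0025 0 -0.12 0 0 0;0 0.0025 0 -0.12 0 0 0;0 0.0025 0 -0.12 0 0 0"

```text
time_s: 32.05
eef_pos: [0.5672, -0.0463, 0.1774]
ee_rot: [-0.425, 3.109, -0.001]
contact_force: [-0.1, -0.0, 0.1]
opening: 0.0423
gripper_force: 0.0
```

Run:
```python
from h import *
plan()
c=cam("wrist");a=env.get_image("wrist")[:,:,::-1];cv2.imwrite("w7.png",a);g=a.max(2)
for nm,P in(("small",[(-.122,-.008,.098),(-.122,-.018,.098),(-.094,-.018,.098),(-.094,-.008,.098)]),("large",[(-.122,.005,.056),(-.122,-.005,.056),(-.094,-.005,.056),(-.094,.005,.056)]),("bar",[(-.052,-.0635,.121),(-.052,-.0525,.121),(-.016,-.0525,.121),(-.016,-.0635,.121)])):
    q=w2pix(c,[[*cs(x,y),z] for x,y,z in P]);print(nm,q.round(0).tolist())
    x0,x1=int(q[:,0].min())-8,int(q[:,0].max())+9;y0,y1=int(q[:,1].min())-9,int(q[:,1].max())+10
    print("cols",x0,x1)
    for y in range(max(y0,0),min(y1,384),4):print(y," ".join("%3d"%v for v in g[y,x0:x1]))
```

```text
t 32.05 p [ 0.5672 -0.0463  0.1774] yaw -2.8696 q [-0.08  0.38  0.16  1.34  0.   -0.35] F [-0.1 -0.   0.1] open 0.04233227366475934
small [[263.0, 182.0], [251.0, 182.0], [252.0, 212.0], [263.0, 212.0]]
cols 243 271
172  47  47  51  50  53  56  56  65  65  70  67  66  70  67  70  68  67  68  70  79 105 141 138 133 176 229 241 242
176  53  52  52  48  58  77 131 174 171 145 117 123 122 122 124 122 125 128 155 226 247 246 228 168 225 246 247 247
180  57  54  53  55  59  83 132 173 165 128 145 159 153 158 166 165 166 162 159 200 244 246 223 172 230 246 247 247
184  59  58  59  60  63  84 134 179 175 172 224 247 247 247 247 247 247 247 247 236 161 153 143 137 166 187 182 178
188  60  61  62  63  61  84 136 177 177 156 166 179 181 183 181 180 181 179 173 162 166 174 145 134 155 173 180 179
192  60  65  63  62  68  88 140 174 176 161 172 184 184 186 183 181 180 177 166 155 165 175 157 149 158 175 178 180
196  70  67  66  67  73  99 169 225 216 168 169 180 180 181 180 180 180 177 168 158 164 171 157 171 164 171 180 178
200  68  73  70  71  74 106 175 226 218 170 172 183 185 185 183 185 184 
[... 3329 characters left out ...]
 215 181 153 154 223 247 247 247 247 245
293  64  63  63  63  67  67  65  69  71  74  76  76  75  78  76  79  79  79  96 170 229 245 246 245 181 186 213 247 247 247 247 246
297  58  62  64  69  65  65  67  71  73  77  74  76  74  76  78  78  83 110 222 247 247 247 247 247 211 205 199 245 247 247 247 247
301  61  62  63  62  65  67  69  68  71  72  75  73  76  75  74  77  85 114 161 159 157 157 155 155 156 157 179 246 247 247 247 247
305  55  62  65  66  67  68  66  70  71  70  73  75  73  75  76  79  77  81  82  83  84  88  89  86  84  91 143 246 247 247 247 247
309  57  60  64  65  64  64  68  67  69  73  71  75  74  76  72  78  79  81  83  84  83  84  89  87  86  87 117 225 247 247 247 247
```

Emit:
move_arm:
  deltas: "0 0.04 0 -0.02 0 0 0;0 0.08 0 -0.02 0 0 0;0 0.12 0 -0.02 0 0 0;0 0.16 0 -0.02 0 0 0;0 0.16 0 -0.02 0 0 0;0 0.16 0 -0.02 0 0 0;0 0.16 0 -0.02 0 0 0"

```text
time_s: 32.8
eef_pos: [0.4125, -0.0891, 0.195]
ee_rot: [0.426, -3.112, -0.001]
contact_force: [-0.5, -0.5, 0.1]
opening: 0.0429
gripper_force: 0.0
```

Run:
```python
from h import *
plan()
c=cam("top");a=env.get_image("top")[:,:,::-1];cv2.imwrite("t8.png",a);p=cv2.imread("wh_top.png")
q=w2pix(c,[[*cs(-.034,-.058),.121]])[0].round().astype(int);print(q)
d=np.abs(a.astype(int)-p)[q[1]-8:q[1]+9,q[0]-8:q[0]+9].max(2);print("bar change",d[:, 4:].mean(),d.max());print(d)
b=env.get_image("scene")[:,:,::-1];ps=cv2.imread("wh_scene.png");qs=w2pix(cam("scene"),[[*cs(-.034,-.058),.115]])[0].astype(int)
d=np.abs(b.astype(int)-ps)[qs[1]-6:qs[1]+9,qs[0]-8:qs[0]+9].max(2);print("scene bar change",qs,d.mean(),d.max())
```

```text
t 32.8 p [ 0.4125 -0.0891  0.195 ] yaw -2.8694 q [-0.21  0.09 -0.18  1.31  0.   -0.48] F [-0.5 -0.5  0.1] open 0.04292694132330977
[252 163]
bar change 8.371040723981901 92
[[ 7  6  7  5 13  8  9 10 11 14 11 10  9  9  6  6  7]
 [ 7  7  9  9 13 13 10  9 13  8 10  8 10  8  7  3 15]
 [ 7  8 10  6  7 11 14  8  9 12 10 11 14  9  6  7  5]
 [ 7  7  9  6  7  8  6  6  7 11 11 10 12  9  8  3  9]
 [10  9  5 13  8 10  6  6  6  9 10  9 14  9  8  3  4]
 [15 30 29  2 11 15  6  6  6  7 12 13 15  9 11  7  7]
 [53 85 63 12  5  8 13  6  5  8 12 10 10  9 11  6  4]
 [14 35 26  0  8  7 12  7  7  8  8 11 11 11  6  3  6]
 [ 5  2 22 19 12  9 11  6  6  5  7 12 12  8  7  4  3]
 [ 2 30 63 43 15 10  8  7  8  6  8 11 10 10  8  7  8]
 [20 72 92 50 14  8 11 11  5  4  6  8 12 10  8  6  6]
 [57 88 67 27 13  5  8 12  6  4  6 11 11  8 10  6  5]
 [86 76 45 15  9 10 11 14  7  6  5  9 12  7  4  6  4]
 [76 35 22 13  8 12  5  9 12  6  6  7 13  6  3  5  5]
 [34 12  8 10 10 10  6  9  9  9  8 11 12  8  4  5  8]
 [14 10 11 10 15 11 10  8  6 11  6  9  7  4  4  5  9]
 [ 8  9 17 17 11 14  9  6  3  4  6  3  6  6  2  5  9]]
scene bar change [240 162] 1.5058823529411764 4
```

The bar hasn't moved (the only change is the small disc appearing beside it). Both discs sit home and the robot is clear, so I'm handing in.

```bash
python3 -c "
from station import env
print(env.finish_job())"
```

```text
the job is handed in; nothing more can be done
None
```

I handed the job in at about 33 s with the gate shaft square across the mouth, both discs home in their slots and released, and the tape roll and jar untouched; the hand-in returned no verdict.

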